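# Lock the tray stop to the bench strut with its quarter-turn fastener

### The arm

A 6-joint arm with a two-finger parallel gripper is mounted at the origin on the work surface. World frame = base frame: x ahead of the robot, y to its left, z up, the work surface at z = 0. Lengths are in m, angles in rad, forces in N, time in s.
With the tool pointing down it reaches from about 0.275 to 1 m from the base axis. Payload 8.4 kg.
Tool frame: the origin (TCP) lies at the very end of the fingers, on their centre line; the grasp point (between the pads) lies tcp_to_grasp behind it (tcp_to_grasp is the distance from the TCP to the grasp point, in m); z points along the fingers, y is the direction in which the jaws open and shut (so a half turn about z gives the same grasp; the last joint's range is limited). The gripper opens to 85 mm and grips with 20 to 120 N. Pads are 22 mm wide; open, the fingers measure 114 mm over their backs; the gripper's body (76 mm by 85 mm) begins 54 mm behind the grasp point. The pads swing forward as they close: fully open they stand 13 mm farther back than shut.
Start: joints at [1.254, 0.353, 1.633, -0, 1.155, -0.002], TCP at [0.194, 0.594, 0.231] pointing down, gripper open.
Joint ranges: [-2.63, 2.63], [-0.92, 2.1], [0.06, 2.66], [-1.3, 4.44], [0, 2.69], [-3.02, 3.02]. Speed limits (rad/s): [2.22, 2.22, 2.79, 3.14, 3.14, 3.14].

### API

Orientations are given as a 3x3 rotation matrix whose columns are the frame's x, y, z axes.
In Python, from cell import state, camera, camera_params, job_done, tcp_to_grasp gives the robot as it stands.
- The arm moves only by the tool drive_tool, never from a script. Its argument "increments" is a list of rows, each an object of numbers: "dx", "dy", "dz": the shift along the world's x, y, z in m; "rx", "ry", "rz": the turn, a rotation vector about the world's x, y, z in rad; "hand": the closure, from -1 (fully open) to 1 (shut), so that 0 is half open. In form: [{"dx": .., "dy": .., "dz": .., "rx": .., "ry": .., "rz": .., "hand": ..}, ...]. A call has 1 to 12 rows; each row is the pose to reach, as a shift and turn from the pose commanded when the call began; what a row does not reach only later rows make up. A row lasts 1/12 s, in which the tool goes at most 41.7 mm and 7.16 degrees, less where a joint would pass 70% of its speed; a pose out of reach is approached as far as the arm can. A call with a gripper value outside its range is refused whole. The fingers move at their own pace and stop on an object; "grip_force" is the grip in N (left out, the last holds). Time passes only in rows, so rows that repeat a pose let the fingers close. It gives the time, the measured TCP pose, the force and the opening at its end, in the units of the state.
- state(): the state, without advancing time (a new reading comes with each control period).
- camera(name): name is "side" or "top"; returns the picture (400x640x3 uint8, red, green, blue); there is no depth.
- camera_params(name): a dict with "mtx" (3x3 intrinsics, pixels), "cam_to_world" (4x4, takes a point from camera to world coordinates). Camera axes: x right, y down, z forward; pixel columns grow to the right and rows downward; lengths in m; the calibration is good to about 2 mm. A picture is of the moment at which its call begins. camera_params takes no time and is no camera call.
- job_done(): hands the job in, once; it reports no verdict.
The state is a dict: "time_s": time; "qpos": joint angles; "joint_vel": joint speeds; "joint_torque": joint torques, N m; "position": TCP position; "ee_rot": TCP orientation; "contact_force": force on the tool from outside, world axes, zero at the start; "torque": the same for the moment, N m; "gripper_width": finger opening in m.
Only numpy, scipy, OpenCV 4.12 (cv2) and the standard library are available. Lean on these libraries where they do the work, as an engineer would, in place of code of your own. Each camera call takes 0.05 s, during which the arm holds its last target. There are 200 camera calls.

### The job

The tray stop is sitting loose on the slotted strut of the tasting bench: lock it where it stands with the bar-grip quarter-turn fastener from the small steel parts tray. Put the fastener's oblong head down through the hole in the stop's foot and the slot of the strut, push it down against its spring, turn it a quarter turn clockwise (seen from above) and let go, so that the head springs up square across under the lips and catches them. Feel your way and never force it: the stop must stay in its place against the tray, and the other things are left alone.

Things in the scene. Friction and masses are not known exactly. Their poses are not given: they have to be found in the camera images.
- fastener_grip (a point): Centre of the black bar grip of the quarter-turn fastener, which stands on its head in the parts tray (71 mm tall, about 130 g). Bar 42 mm long (x), 14 mm thick (y), from 17 mm below to 14 mm above this point; z up. Under it: round hub 32 mm across (20 to 29 mm below this point; fingertips can push down on its top), stem with spring, round steel collar 34 mm across, 4 mm thick, then the head.
- fastener_head (a point): Centre of the underside of the fastener's oblong steel head, 57 mm below the bar's centre. Head 35 mm long (x, same way as the bar), 20.5 mm wide (y), 9.5 mm high. Two cross grooves in its top, 2.5 mm deep, fit over the lower edges of the strut's lips when it lies square across the slot; then this point is 14 mm below the strut's top.
- fastener: The fastener as a whole; origin and axes as point fastener_head. Its collar (underside 13 mm above the origin when free) comes to lie on the stop's foot; pushing on moves it up the stem against the spring: 3 N at first, plus 1.2 N per mm, solid at 9 mm (14 N). The head clears the lips and can turn when pushed 7.5 to 9 mm (12 to 14 N); caught and let go, the spring stands 5 mm in.
- strut_top (a point): Middle of the slotted steel strut, fixed on the bench on levelling packers (0 to 8 mm, differing each time), at the height of its top; z up. Strut section 41 mm high. The strut is 320 mm long (x along it) and 41.5 mm wide (y). The open slot along its middle is 22 mm wide; its lips are turned down 7 mm at the slot's edges (2.5 mm thick, lower edges 7 mm below this point).
- strut: The strut as a whole (origin under its middle, 41 mm below strut_top). Below the lips it is 36.5 mm wide inside. Two diagonally opposite corners of the fastener's head are cut away, so in there it turns only clockwise seen from above, from in line with the slot, and fetches up on the side walls a few degrees past the quarter turn.
- stop_hole (a point): Centre of the oblong hole in the tray stop's foot, at the top of its 4 mm plate, 4 mm above the strut's top. The hole is 44 mm long (x, along the strut) and 22.5 mm wide (y), over the slot, but lies 1 to 2.5 mm to the -y side of its middle, as the loose stop has side play: the head first comes to rest on a lip and has to nudge the stop across until it drops in. z up.
- stop: The tray stop, a loose aluminium bracket (about 0.75 kg) astride the strut with 2.6 mm side play each way; origin at the hole's centre, underside of the foot plate. The foot's -x end, 56 to 76 mm from the hole, is turned up 10 mm; from there an arm reaches 175 mm to -y, below the top of the foot, with the tasting tray against it. It must stay in place.
- knobscrew: Bystander in the parts tray: a clamp screw with a round lobed black knob and a round foot, 60 mm tall (origin under its foot). It does not fit this job.
- plainnut: Bystander in the parts tray: a plain strut nut without grip, 34 x 20 x 10 mm, lying flat (origin under its middle).
- cup1: Bystander: tasting cup, 52 mm wide, 55 mm tall, on the tasting tray (origin under it).
- cup2: Bystander: tasting cup, as cup1.
- cup3: Bystander: white tasting cup, as cup1.
- bottle: Bystander: amber bottle, 56 mm wide, 150 mm tall (origin under it).
- marker: Bystander: marker pen, 135 mm long, on the clipboard (origin under its middle).
There are look-alikes about, which are no part of the job. What is shaped like the fastener but green or purple is not meant.

How it is judged:
By the outcome, as a careful person would: the job done as asked, in the order asked, and still so for the second after the job is handed in, with the robot touching nothing.
It also fails if it takes over 72 s, if anything falls off the work surface, if the arm or the gripper's body presses on something with over 40 N, if the wrist force passes 120 N, or if a joint passes its speed limit or range.

## Working session

There is one attempt and no reset: what is moved stays moved. The work goes in short steps, Python scripts to look and compute and a tool call to move; the robot and the scene stay as the last step left them, time stands still between calls to the robot, and variables do not carry over. Pictures are saved under pics/ and viewed, about 8 in all and at most 12, crops included, and the job is handed in when it is done.

Besides the shell and the picture viewer there is one more tool, called as a command line: name --argument value ..., lists and objects as JSON in quotes. drive_tool: Moves the arm, as the interface text tells. Its arguments: {"type":"object","properties":{"increments":{"type":"array","items":{"type":"object","properties":{"dx":{"type":"number"},"dy":{"type":"number"},"dz":{"type":"number"},"rx":{"type":"number"},"ry":{"type":"number"},"rz":{"type":"number"},"hand":{"type":"number"}}}},"grip_force":{"type":"number"}},"required":["increments"]}

```bash
mkdir -p pics; cat > h.py <<'E'
import numpy as np, cv2
from cell import *
def P(n):
    p=camera_params(n); return np.array(p["mtx"]),np.array(p["cam_to_world"])
def snap(n,f):
    im=np.array(camera(n)); cv2.imwrite(f"pics/{f}.png",im[:,:,::-1]); return im
def ray(n,uv):
    K,T=P(n); d=T[:3,:3]@np.linalg.solve(K,[uv[0],uv[1],1]); return T[:3,3],d
def onz(n,uv,z):
    o,d=ray(n,uv); return o+d*(z-o[2])/d[2]
def proj(n,X):
    K,T=P(n); c=T[:3,:3].T@(np.array(X)-T[:3,3]); q=K@c; return q[:2]/q[2]
def tri(a,b):
    o1,d1=ray("top",a);o2,d2=ray("side",b);d1/=np.linalg.norm(d1);d2/=np.linalg.norm(d2)
    t=np.linalg.lstsq(np.c_[d1,-d2],o2-o1,rcond=None)[0]
    p,q=o1+t[0]*d1,o2+t[1]*d2; return (p+q)/2,np.linalg.norm(p-q)
E
python3 - <<'E'
from h import *
np.set_printoptions(precision=4,suppress=True)
for n in("top","side"):
    im=snap(n,n+"0"); K,T=P(n); print(n,K,T)
s=state(); print(s, tcp_to_grasp)
E
```

```text
top [[401.9803   0.     314.7381]
 [  0.     401.9803 202.1327]
 [  0.       0.       1.    ]] [[ 0.0006 -0.9933  0.1155  0.4395]
 [-0.9999  0.0008  0.0123  0.0312]
 [-0.0123 -0.1155 -0.9932  1.0452]
 [ 0.      0.      0.      1.    ]]
side [[464.6112   0.     310.6846]
 [  0.     464.6112 198.9851]
 [  0.       0.       1.    ]] [[ 0.8832 -0.2823  0.3746  0.0657]
 [-0.4689 -0.5074  0.723  -0.9194]
 [-0.014  -0.8141 -0.5805  0.8263]
 [ 0.      0.      0.      1.    ]]
{'time_s': 0.1, 'qpos': array([ 1.2536,  0.3536,  1.6341,  0.    ,  1.1552, -0.0024]), 'joint_vel': array([-0.0005,  0.0001, -0.0004,  0.0013, -0.0007, -0.0005]), 'joint_torque': array([ -0.0001, -60.6352, -34.2819,  -0.0002,   0.0038,  -0.0001]), 'position': array([0.1934, 0.5939, 0.2306]), 'ee_rot': array([[-0.9509,  0.3096, -0.0004],
       [ 0.3096,  0.9509, -0.0012],
       [ 0.    , -0.0013, -1.    ]]), 'contact_force': array([-0.0579, -0.0555,  0.0894]), 'torque': array([-0.0093, -0.0099, -0.0407]), 'gripper_width': 0.08528891515194795} 0.0187
```

View pics/top0.png

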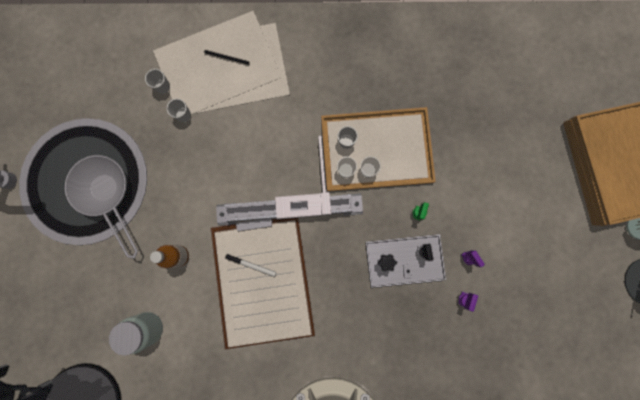

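View pics/side0.png

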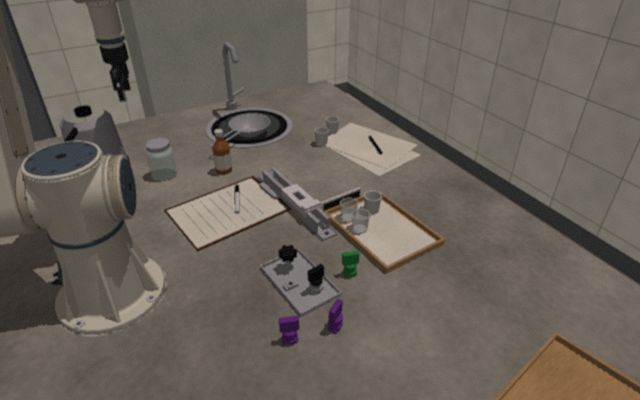

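The top view shows the strut at about (290,207), the stop's hole at (299,205) with its arm going up at column 322, and the parts tray at (405,260). The black fastener is at about (426,252) and the knob screw at (387,263). The side view shows the fastener at (316,276) and the hole at (298,195). I'll zoom in on these.

```bash
python3 - <<'E'
import cv2,numpy as np
t=cv2.imread("pics/top0.png");s=cv2.imread("pics/side0.png")
def c(i,x,y,w=66,h=50): return cv2.resize(i[y:y+h,x:x+w],(396,300),interpolation=cv2.INTER_CUBIC)
cv2.imwrite("pics/z0.png",np.vstack([np.hstack([c(t,385,225),c(t,266,180)]),np.hstack([c(s,280,245),c(s,265,168)])]))
E
```

```text
(no output)
```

View pics/z0.png

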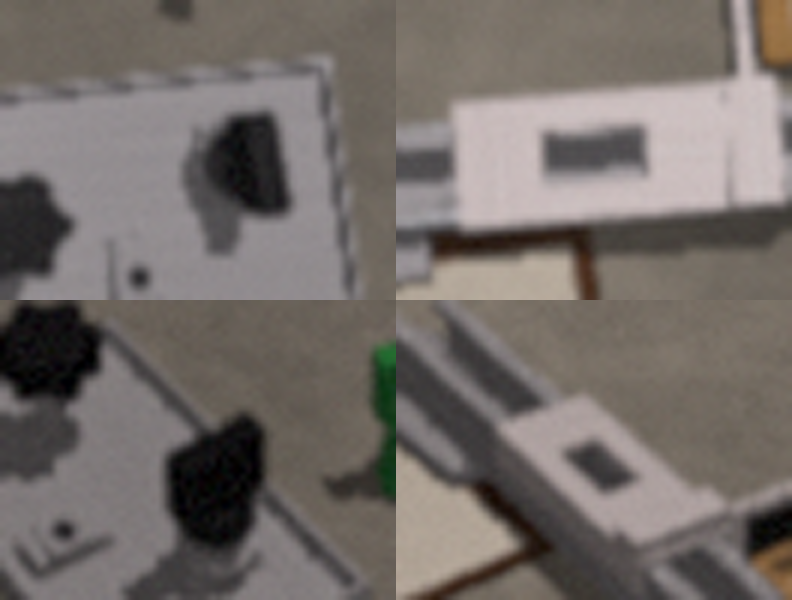

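```bash
python3 - <<'E'
from h import *
np.set_printoptions(precision=4,suppress=True)
t=cv2.imread("pics/top0.png");s=cv2.imread("pics/side0.png")
def blob(im,box,lo,hi,up=6,inner=False):
    x,y,w,h=box; g=cv2.cvtColor(im[y:y+h,x:x+w],cv2.COLOR_BGR2GRAY)
    g=cv2.resize(g,None,fx=up,fy=up,interpolation=cv2.INTER_CUBIC)
    m=cv2.inRange(g,lo,hi); cs,_=cv2.findContours(m,cv2.RETR_LIST,cv2.CHAIN_APPROX_NONE)
    c=max(cs,key=cv2.contourArea); 
    f=lambda p:((np.array(p)+.5)/up-.5)+[x,y]
    M=cv2.moments(c); r=cv2.minAreaRect(c)
    return f((M['m10']/M['m00'],M['m01']/M['m00'])),f(cv2.boxPoints(r)),cv2.contourArea(c)/up**2,f(r[0])
g=cv2.cvtColor(t,cv2.COLOR_BGR2GRAY); gs=cv2.cvtColor(s,cv2.COLOR_BGR2GRAY)
print(g[240:264,414:436]); print(g[198:212,286:312])
hT=blob(t,(286,196,26,16),0,140); hS=blob(s,(290,188,18,14),0,140)
foot=blob(t,(270,185,44,40),190,255)
print("hole",hT,hS); print("tri",tri(hT[0],hS[0]))
for z in(.045,.049,.053): 
    c=[onz("top",p,z) for p in hT[1]]; print(z,onz("top",hT[0],z),onz("side",hS[0],z),[np.linalg.norm(c[i]-c[i-1]) for i in range(4)])
c=[onz("top",p,.049) for p in foot[1]];print("foot",np.array(c),[np.linalg.norm(c[i]-c[i-1]) for i in range(4)],foot[2])
E
```

```text
[[140 143 144 144 146 149 148 147 146 147 146 146 148 148 146 147 148 147
  148 146 147 145]
 [147 146 147 148 148 146 146 146 147 147 148 145 148 149 144 145 144 145
  144 145 148 144]
 [142 144 146 145 146 145 145 145 146 141 142 140 141 140 136 135 140 145
  145 144 145 145]
 [144 145 145 144 141 144 143 143 134 129 121 118 118 114 105 102 120 138
  144 145 145 142]
 [145 144 144 142 145 143 139 132 112  86  72  65  64  63  57  59  89 126
  142 144 144 144]
 [143 144 140 136 137 138 126 114  88  52  30  27  33  33  30  38  68 115
  140 146 147 145]
 [142 144 136 120 122 126 106  90  63  33  12  20  29  38  42  37  53 101
  135 148 147 148]
 [145 145 138 110 106 104  87  63  42  23  15  24  26  37  32  39  46  90
  132 143 147 148]
 [148 147 137 108 106  91  63  38  19  17  21  15  31  34  40  38  40  86
  128 145 145 146]
 [144 144 127 103 103  79  51  28  22  17  17   9  29  36  39  37  36  74
  123 144 146 143]
 [143 137 111  87  80  61  40  34  27  19  13  14  25  35  40  36  35  69
  121 144 146 144]
 [141 125  99  82  72  53  38  35  32  27  14  18  13  34  39  34  33  60
  1
[... 3243 characters left out ...]
784034), np.float64(0.01957122538564653), np.float64(0.04331631045119971)]
0.049 [0.5486 0.0836 0.049 ] [0.5451 0.0824 0.049 ] [np.float64(0.019500227514495122), np.float64(0.04324042677930667), np.float64(0.01949295538866984), np.float64(0.043143078197150714)]
0.053 [0.5482 0.0834 0.053 ] [0.5426 0.0773 0.053 ] [np.float64(0.01942192831777655), np.float64(0.04306680364182934), np.float64(0.019414685391693148), np.float64(0.04296984594310173)]
foot [[0.5669 0.1407 0.049 ]
 [0.5739 0.0469 0.049 ]
 [0.5268 0.0434 0.049 ]
 [0.5199 0.1367 0.049 ]] [np.float64(0.04716377334645475), np.float64(0.09404032547788464), np.float64(0.04714407552422621), np.float64(0.09352829318203375)] 619.4861111111111
```

```bash
python3 - <<'E'
from h import *
np.set_printoptions(precision=4,suppress=True)
t=cv2.imread("pics/top0.png");s=cv2.imread("pics/side0.png")
g=cv2.cvtColor(t,cv2.COLOR_BGR2GRAY); gs=cv2.cvtColor(s,cv2.COLOR_BGR2GRAY)
for c in (236,244,252,260,268,336,342): print(c,g[194:224,c])
print("bar top",[onz("top",(428.9,251.6),z) for z in(.070,.074,.078)])
print(gs[262:296,304:328])
for z in (.071,.074,.077): print(z,proj("side",onz("top",(428.9,251.6),z)))
E
```

```text
236 [117 119 118 119 123 121 120 118 119 133 146 145 138 115  84  80  81  86
 113 140 146 142 135 137 153 145 105  65  59  68]
244 [123 120 121 119 120 121 122 123 129 140 149 146 128  93  80  80  82  86
 116 142 147 148 146 149 152 127  80  64  82 112]
252 [117 118 115 113 114 115 115 125 140 147 143 123  92  82  80  79  88 114
 142 151 150 147 147 148 128  86  65  81 113 139]
260 [114 117 117 116 116 117 119 133 148 151 146 123  89  78  79  79  88 117
 145 145 139 140 153 147 109  77  81 107 132 141]
268 [114 113 113 112 112 113 127 143 150 148 133 100  83  78  80  87 117 144
 151 149 148 149 154 140  92  76  87 115 140 149]
336 [119 133 156 159 152 126  92  81  80  81  88 124 152 157 149 147 156 145
 109  68  60  62  61  71  90 106 110 108 106 105]
342 [124 145 160 152 130  99  82  82  81  87 119 150 161 158 154 157 154 136
  86  60  65  60  65  86 104 108 106 107 105 106]
bar top [array([ 0.4331, -0.2307,  0.07  ]), array([ 0.4332, -0.2297,  0.074 ]), array([ 0.4332, -0.2286,  0.078 ])]
[[126 128 121  91  74  69  74  92 101 103  95  99  96  96  94  93  94  95
   95  97  96  91  9
[... 2718 characters left out ...]
17 122 126 125]
 [ 98  81  65  63  61  63  62  62  69  71  70  79  83  79  78  73  76  98
  113 122 125 124 122 127]
 [ 67  67  63  65  62  62  62  67  66  67  65  68  69  67  61  60  80 112
  127 127 129 128 126 127]
 [ 64  64  69  63  65  61  62  68  72  68  64  63  61  58  63  70  94 120
  128 129 127 126 127 124]
 [ 60  63  63  63  67  67  60  62  65  67  66  68  64  70  76  97 122 125
  129 126 129 128 129 124]
 [ 62  62  68  78  92  86  71  69  71  70  78  91  85  98 105 122 126 126
  126 126 128 126 127 129]
 [ 73  74  93 104 118 109 103 104 100 100 107 116 115 117 126 128 129 128
  126 125 127 126 131 126]]
0.071 [315.8969 268.8994]
0.074 [315.7282 267.7374]
0.077 [315.5591 266.5729]
```

drive_tool --increments '[{"dx":0.12,"dy":-0.41,"dz":0,"rz":-1.325,"hand":-0.2},{"dx":0.12,"dy":-0.41,"dz":0,"rz":-1.325,"hand":-0.2},{"dx":0.12,"dy":-0.41,"dz":0,"rz":-1.325,"hand":-0.2},{"dx":0.12,"dy":-0.41,"dz":0,"rz":-1.325,"hand":-0.2},{"dx":0.12,"dy":-0.41,"dz":0,"rz":-1.325,"hand":-0.2},{"dx":0.12,"dy":-0.41,"dz":0,"rz":-1.325,"hand":-0.2},{"dx":0.12,"dy":-0.41,"dz":0,"rz":-1.325,"hand":-0.2},{"dx":0.12,"dy":-0.41,"dz":0,"rz":-1.325,"hand":-0.2},{"dx":0.12,"dy":-0.41,"dz":0,"rz":-1.325,"hand":-0.2},{"dx":0.12,"dy":-0.41,"dz":0,"rz":-1.325,"hand":-0.2},{"dx":0.12,"dy":-0.41,"dz":0,"rz":-1.325,"hand":-0.2},{"dx":0.12,"dy":-0.41,"dz":0,"rz":-1.325,"hand":-0.2}]'

```text
schema error: expected keys dx, dy, dz, rx, ry, rz, hand
```

drive_tool --increments '[{"dx":0.12,"dy":-0.41,"dz":0,"rx":0,"ry":0,"rz":-1.325,"hand":-0.2},{"dx":0.12,"dy":-0.41,"dz":0,"rx":0,"ry":0,"rz":-1.325,"hand":-0.2},{"dx":0.12,"dy":-0.41,"dz":0,"rx":0,"ry":0,"rz":-1.325,"hand":-0.2},{"dx":0.12,"dy":-0.41,"dz":0,"rx":0,"ry":0,"rz":-1.325,"hand":-0.2},{"dx":0.12,"dy":-0.41,"dz":0,"rx":0,"ry":0,"rz":-1.325,"hand":-0.2},{"dx":0.12,"dy":-0.41,"dz":0,"rx":0,"ry":0,"rz":-1.325,"hand":-0.2},{"dx":0.12,"dy":-0.41,"dz":0,"rx":0,"ry":0,"rz":-1.325,"hand":-0.2},{"dx":0.12,"dy":-0.41,"dz":0,"rx":0,"ry":0,"rz":-1.325,"hand":-0.2},{"dx":0.12,"dy":-0.41,"dz":0,"rx":0,"ry":0,"rz":-1.325,"hand":-0.2},{"dx":0.12,"dy":-0.41,"dz":0,"rx":0,"ry":0,"rz":-1.325,"hand":-0.2},{"dx":0.12,"dy":-0.41,"dz":0,"rx":0,"ry":0,"rz":-1.325,"hand":-0.2},{"dx":0.12,"dy":-0.41,"dz":0,"rx":0,"ry":0,"rz":-1.325,"hand":-0.2}]'

```text
time_s: 1.1
position: [0.3138, 0.1818, 0.2312]
ee_rot: [[0.077, 0.997, 0.0], [0.997, -0.077, -0.001], [-0.001, 0.0, -1.0]]
contact_force: [-0.3, 0.0, 0.3]
gripper_width: 0.0511
```

drive_tool --increments '[{"dx":0.119,"dy":-0.4115,"dz":0,"rx":0,"ry":0,"rz":-1.316,"hand":-0.2},{"dx":0.119,"dy":-0.4115,"dz":0,"rx":0,"ry":0,"rz":-1.316,"hand":-0.2},{"dx":0.119,"dy":-0.4115,"dz":0,"rx":0,"ry":0,"rz":-1.316,"hand":-0.2},{"dx":0.119,"dy":-0.4115,"dz":0,"rx":0,"ry":0,"rz":-1.316,"hand":-0.2},{"dx":0.119,"dy":-0.4115,"dz":0,"rx":0,"ry":0,"rz":-1.316,"hand":-0.2},{"dx":0.119,"dy":-0.4115,"dz":0,"rx":0,"ry":0,"rz":-1.316,"hand":-0.2},{"dx":0.119,"dy":-0.4115,"dz":0,"rx":0,"ry":0,"rz":-1.316,"hand":-0.2},{"dx":0.119,"dy":-0.4115,"dz":0,"rx":0,"ry":0,"rz":-1.316,"hand":-0.2},{"dx":0.119,"dy":-0.4115,"dz":0,"rx":0,"ry":0,"rz":-1.316,"hand":-0.2},{"dx":0.119,"dy":-0.4115,"dz":0,"rx":0,"ry":0,"rz":-1.316,"hand":-0.2},{"dx":0.119,"dy":-0.4115,"dz":-0.04,"rx":0,"ry":0,"rz":-1.316,"hand":-0.2},{"dx":0.119,"dy":-0.4115,"dz":-0.08,"rx":0,"ry":0,"rz":-1.316,"hand":-0.2}]'

```text
time_s: 2.1
position: [0.4364, -0.2306, 0.1519]
ee_rot: [[0.983, 0.181, 0.006], [0.181, -0.983, -0.004], [0.006, 0.005, -1.0]]
contact_force: [0.0, -0.6, -0.8]
gripper_width: 0.0511
```

```bash
python3 - <<'E'
from h import *
print({k:np.round(v,4) for k,v in state().items() if k in("position","qpos","ee_rot","contact_force")})
t=snap("top","t1");s=snap("side","s1")
c=lambda i,x,y,w=100,h=75: cv2.resize(i[y:y+h,x:x+w],(400,300),interpolation=cv2.INTER_CUBIC)
cv2.imwrite("pics/z1.png",np.hstack([c(t,375,215),c(s,265,225)])[:,:,::-1])
E
```

```text
{'qpos': array([-4.8910e-01,  2.4490e-01,  1.9896e+00, -2.0000e-04,  8.9970e-01,
        9.0000e-01]), 'position': array([ 0.4364, -0.2306,  0.1519]), 'ee_rot': array([[ 0.9835,  0.1809,  0.0064],
       [ 0.1809, -0.9835, -0.0036],
       [ 0.0057,  0.0047, -1.    ]]), 'contact_force': array([ 0.0447, -0.6074, -0.7672])}
```

View pics/z1.png

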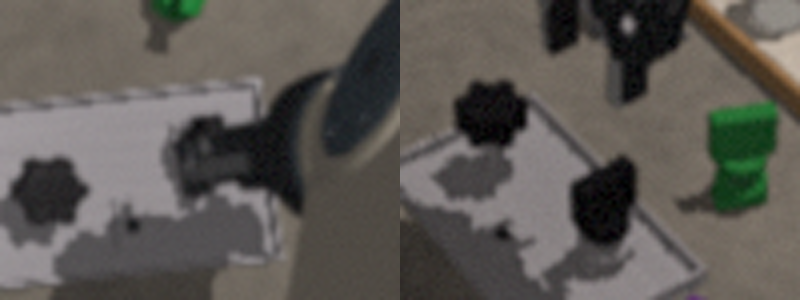

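The side view shows the open fingers straddling the space above the fastener. Next I lower them.

drive_tool --increments '[{"dx":0,"dy":0,"dz":-0.03,"rx":0,"ry":0,"rz":0,"hand":-0.2},{"dx":0,"dy":0,"dz":-0.055,"rx":0,"ry":0,"rz":0,"hand":-0.2},{"dx":0,"dy":0,"dz":-0.075,"rx":0,"ry":0,"rz":0,"hand":-0.2},{"dx":0,"dy":0,"dz":-0.09,"rx":0,"ry":0,"rz":0,"hand":-0.2},{"dx":0,"dy":0,"dz":-0.1,"rx":0,"ry":0,"rz":0,"hand":-0.2},{"dx":0,"dy":0,"dz":-0.108,"rx":0,"ry":0,"rz":0,"hand":-0.2},{"dx":0,"dy":0,"dz":-0.108,"rx":0,"ry":0,"rz":0,"hand":-0.2}]'

```text
time_s: 2.78
position: [0.4328, -0.2265, 0.0431]
ee_rot: [[0.982, 0.187, -0.001], [0.187, -0.982, 0.0], [-0.0, -0.001, -1.0]]
contact_force: [-0.3, 0.3, -1.1]
gripper_width: 0.0514
```

```bash
python3 - <<'E'
from h import *
print({k:np.round(v,4) for k,v in state().items() if k in("position","contact_force","gripper_width")})
s=snap("side","s2");snap("top","t2")
cv2.imwrite("pics/z2.png",cv2.resize(s[235:305,270:360],(720,560),interpolation=cv2.INTER_CUBIC)[:,:,::-1])
E
```

```text
{'position': array([ 0.4328, -0.2265,  0.0431]), 'contact_force': array([-0.258 ,  0.2745, -1.0891]), 'gripper_width': np.float64(0.0514)}
```

View pics/z2.png

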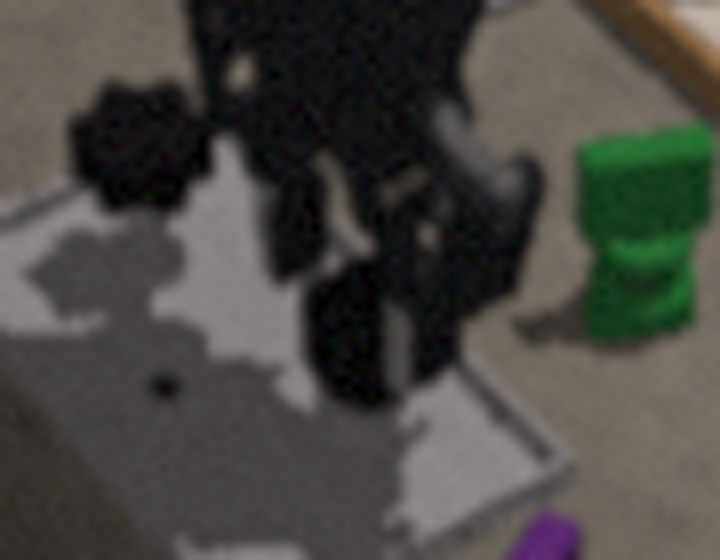

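drive_tool --increments '[{"dx":0,"dy":-0.003,"dz":0,"rx":0,"ry":0,"rz":0,"hand":-0.2},{"dx":0,"dy":-0.003,"dz":0,"rx":0,"ry":0,"rz":0,"hand":0.4},{"dx":0,"dy":-0.003,"dz":0,"rx":0,"ry":0,"rz":0,"hand":0.5},{"dx":0,"dy":-0.003,"dz":0,"rx":0,"ry":0,"rz":0,"hand":0.6},{"dx":0,"dy":-0.003,"dz":0,"rx":0,"ry":0,"rz":0,"hand":0.8},{"dx":0,"dy":-0.003,"dz":0,"rx":0,"ry":0,"rz":0,"hand":1},{"dx":0,"dy":-0.003,"dz":0,"rx":0,"ry":0,"rz":0,"hand":1},{"dx":0,"dy":-0.003,"dz":0,"rx":0,"ry":0,"rz":0,"hand":1}]' --grip_force 60

```text
time_s: 3.55
position: [0.4326, -0.2304, 0.0437]
ee_rot: [[0.983, 0.185, 0.0], [0.185, -0.983, -0.0], [0.0, 0.0, -1.0]]
contact_force: [-0.9, -0.2, 6.7]
gripper_width: 0.0131
```

drive_tool --increments '[{"dx":0,"dy":0,"dz":0.02,"rx":0,"ry":0,"rz":0,"hand":1},{"dx":0,"dy":0,"dz":0.06,"rx":0,"ry":0,"rz":0,"hand":1},{"dx":0,"dy":0,"dz":0.1,"rx":0,"ry":0,"rz":0,"hand":1},{"dx":0,"dy":0,"dz":0.1,"rx":0,"ry":0,"rz":0,"hand":1},{"dx":0,"dy":0,"dz":0.1,"rx":0,"ry":0,"rz":0,"hand":1}]'

```text
time_s: 3.97
position: [0.4339, -0.2309, 0.1453]
ee_rot: [[0.983, 0.185, 0.004], [0.185, -0.983, -0.002], [0.004, 0.003, -1.0]]
contact_force: [-0.7, 0.0, -3.2]
gripper_width: 0.0132
```

```bash
python3 - <<'E'
from h import *
st=state();print({k:np.round(v,4) for k,v in st.items() if k in("position","contact_force","gripper_width","torque")})
s=snap("side","s3");snap("top","t3")
u=proj("side",st["position"]).astype(int);x,y=u-[45,30];print(u, "head pred",[proj("side",st["position"]-[0,0,d]) for d in(.037,.0417)],x,y)
cv2.imwrite("pics/z3.png",cv2.resize(s[y:y+70,x:x+90],(720,560),interpolation=cv2.INTER_CUBIC)[:,:,::-1])
E
```

```text
{'position': array([ 0.4339, -0.2309,  0.1453]), 'contact_force': array([-0.6835,  0.0129, -3.1621]), 'torque': array([ 0.0041,  0.0477, -0.0034]), 'gripper_width': np.float64(0.0132)}
[316 244] head pred [array([316.16037036, 256.94819106]), array([316.17514268, 258.48314657])] 271 214
```

View pics/z3.png

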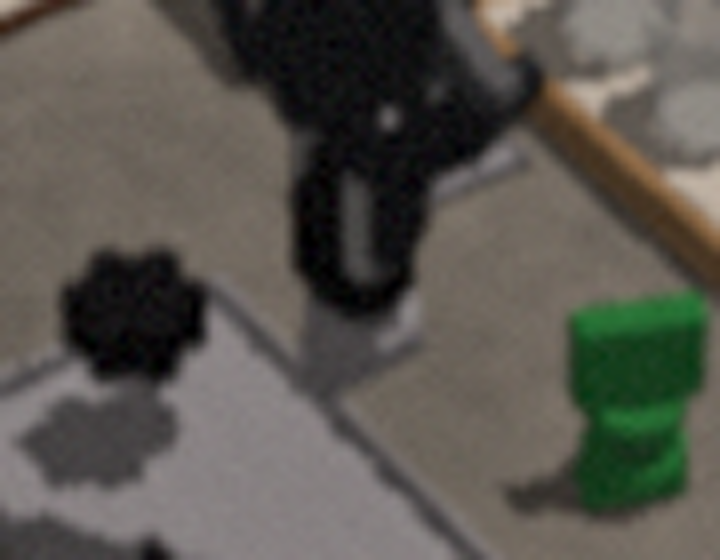

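The fastener is held upright, with its head hanging clear at about (325,350) in the crop and the tray below. Next I carry it to the hole and turn it in line with the slot.

drive_tool --increments '[{"dx":0.03,"dy":0.08,"dz":0,"rx":0,"ry":0,"rz":0.4,"hand":1},{"dx":0.114,"dy":0.314,"dz":0,"rx":0,"ry":0,"rz":1.463,"hand":1},{"dx":0.114,"dy":0.314,"dz":0,"rx":0,"ry":0,"rz":1.463,"hand":1},{"dx":0.114,"dy":0.314,"dz":0,"rx":0,"ry":0,"rz":1.463,"hand":1},{"dx":0.114,"dy":0.314,"dz":0,"rx":0,"ry":0,"rz":1.463,"hand":1},{"dx":0.114,"dy":0.314,"dz":0,"rx":0,"ry":0,"rz":1.463,"hand":1},{"dx":0.114,"dy":0.314,"dz":0,"rx":0,"ry":0,"rz":1.463,"hand":1},{"dx":0.114,"dy":0.314,"dz":0,"rx":0,"ry":0,"rz":1.463,"hand":1},{"dx":0.114,"dy":0.314,"dz":0,"rx":0,"ry":0,"rz":1.463,"hand":1},{"dx":0.114,"dy":0.314,"dz":0,"rx":0,"ry":0,"rz":1.463,"hand":1},{"dx":0.114,"dy":0.314,"dz":0,"rx":0,"ry":0,"rz":1.463,"hand":1},{"dx":0.114,"dy":0.314,"dz":0,"rx":0,"ry":0,"rz":1.463,"hand":1}]'

```text
time_s: 5.07
position: [0.545, 0.0841, 0.1407]
ee_rot: [[-0.086, 0.996, -0.004], [0.996, 0.086, -0.001], [-0.0, -0.004, -1.0]]
contact_force: [0.3, -0.4, -2.2]
gripper_width: 0.0132
```

drive_tool --increments '[{"dx":0,"dy":0,"dz":0,"rx":0,"ry":0,"rz":0,"hand":1},{"dx":0,"dy":0,"dz":-0.01,"rx":0,"ry":0,"rz":0,"hand":1},{"dx":0,"dy":0,"dz":-0.02,"rx":0,"ry":0,"rz":0,"hand":1},{"dx":0,"dy":0,"dz":-0.03,"rx":0,"ry":0,"rz":0,"hand":1},{"dx":0,"dy":0,"dz":-0.03,"rx":0,"ry":0,"rz":0,"hand":1},{"dx":0,"dy":0,"dz":-0.03,"rx":0,"ry":0,"rz":0,"hand":1}]'

```text
time_s: 5.57
position: [0.5456, 0.0835, 0.1119]
ee_rot: [[-0.077, 0.997, -0.003], [0.997, 0.077, -0.0], [-0.0, -0.003, -1.0]]
contact_force: [0.4, -0.2, -1.2]
gripper_width: 0.0134
```

```bash
python3 - <<'E'
from h import *
st=state();print({k:np.round(v,4) for k,v in st.items() if k in("position","contact_force","qpos","torque","ee_rot")})
s=snap("side","s4");t=snap("top","t4")
c=lambda i,x,y,w=80,h=60: cv2.resize(i[y:y+h,x:x+w],(400,300),interpolation=cv2.INTER_CUBIC)
u=proj("side",st["position"]-[0,0,.03]).astype(int);v=proj("top",st["position"]).astype(int);print(u,v)
cv2.imwrite("pics/z4.png",np.hstack([c(s,u[0]-40,u[1]-30),c(t,v[0]-40,v[1]-30)])[:,:,::-1])
E
```

```text
{'qpos': array([ 0.1492,  0.3877,  1.8895, -0.    ,  0.8671,  0.0723]), 'position': array([0.5456, 0.0835, 0.1119]), 'ee_rot': array([[-7.69e-02,  9.97e-01, -2.60e-03],
       [ 9.97e-01,  7.69e-02, -4.00e-04],
       [-2.00e-04, -2.60e-03, -1.00e+00]]), 'contact_force': array([ 0.4131, -0.167 , -1.1752]), 'torque': array([-0.0596, -0.0488, -0.0106])}
[298 185] [297 203]
```

View pics/z4.png

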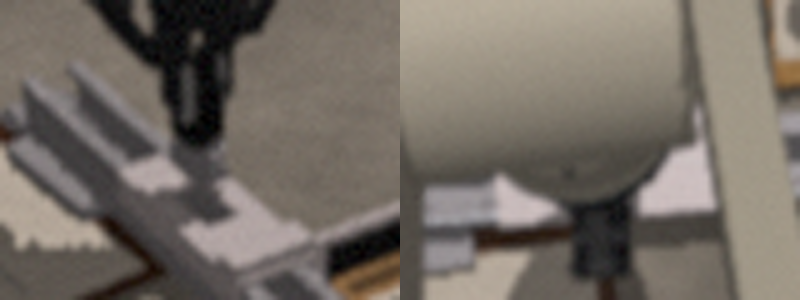

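The side view shows the head hanging just above the foot, over the hole, and the bar in line with the strut. I'll lower it and feel for contact.

drive_tool --increments '[{"dx":0.001,"dy":0,"dz":-0.008,"rx":0,"ry":0,"rz":0,"hand":1},{"dx":0.001,"dy":0,"dz":-0.015,"rx":0,"ry":0,"rz":0,"hand":1},{"dx":0.001,"dy":0,"dz":-0.018,"rx":0,"ry":0,"rz":0,"hand":1},{"dx":0.001,"dy":0,"dz":-0.018,"rx":0,"ry":0,"rz":0,"hand":1}]'

```text
time_s: 6.0
position: [0.5468, 0.0837, 0.0943]
ee_rot: [[-0.078, 0.997, -0.002], [0.997, 0.078, -0.0], [-0.0, -0.002, -1.0]]
contact_force: [-0.8, -0.0, -2.1]
gripper_width: 0.0129
```

drive_tool --increments '[{"dx":0,"dy":0,"dz":-0.002,"rx":0,"ry":0,"rz":0,"hand":1},{"dx":0,"dy":0,"dz":-0.003,"rx":0,"ry":0,"rz":0,"hand":1},{"dx":0,"dy":0,"dz":-0.003,"rx":0,"ry":0,"rz":0,"hand":1}]'

```text
time_s: 6.25
position: [0.5475, 0.0838, 0.0922]
ee_rot: [[-0.078, 0.997, -0.0], [0.997, 0.078, 0.0], [0.0, -0.0, -1.0]]
contact_force: [-0.2, 0.1, -1.2]
gripper_width: 0.0131
```

drive_tool --increments '[{"dx":0,"dy":0,"dz":-0.002,"rx":0,"ry":0,"rz":0,"hand":1},{"dx":0,"dy":0,"dz":-0.002,"rx":0,"ry":0,"rz":0,"hand":1}]'

```text
time_s: 6.42
position: [0.5475, 0.0838, 0.0902]
ee_rot: [[-0.078, 0.997, 0.0], [0.997, 0.078, 0.0], [0.0, 0.0, -1.0]]
contact_force: [-0.1, 0.2, -2.3]
gripper_width: 0.013
```

drive_tool --increments '[{"dx":0,"dy":0,"dz":-0.0015,"rx":0,"ry":0,"rz":0,"hand":1},{"dx":0,"dy":0,"dz":-0.0015,"rx":0,"ry":0,"rz":0,"hand":1}]'

```text
time_s: 6.58
position: [0.5475, 0.0838, 0.0886]
ee_rot: [[-0.078, 0.997, -0.0], [0.997, 0.078, -0.0], [-0.0, -0.0, -1.0]]
contact_force: [-0.9, 0.1, -1.0]
gripper_width: 0.0132
```

drive_tool --increments '[{"dx":0,"dy":0,"dz":-0.0015,"rx":0,"ry":0,"rz":0,"hand":1},{"dx":0,"dy":0,"dz":-0.0015,"rx":0,"ry":0,"rz":0,"hand":1}]'

```text
time_s: 6.75
position: [0.5474, 0.0837, 0.0871]
ee_rot: [[-0.078, 0.997, -0.0], [0.997, 0.078, -0.0], [-0.0, -0.0, -1.0]]
contact_force: [0.3, 0.1, -1.4]
gripper_width: 0.0131
```

drive_tool --increments '[{"dx":0,"dy":0,"dz":-0.0015,"rx":0,"ry":0,"rz":0,"hand":1},{"dx":0,"dy":0,"dz":-0.0015,"rx":0,"ry":0,"rz":0,"hand":1}]'

```text
time_s: 6.92
position: [0.5474, 0.0838, 0.0856]
ee_rot: [[-0.078, 0.997, -0.0], [0.997, 0.078, -0.0], [-0.0, -0.0, -1.0]]
contact_force: [0.6, -1.3, -1.7]
gripper_width: 0.0135
```

drive_tool --increments '[{"dx":0,"dy":0,"dz":-0.001,"rx":0,"ry":0,"rz":0,"hand":1},{"dx":0,"dy":0,"dz":-0.001,"rx":0,"ry":0,"rz":0,"hand":1}]'

```text
time_s: 7.08
position: [0.5474, 0.0838, 0.0846]
ee_rot: [[-0.078, 0.997, -0.0], [0.997, 0.078, -0.0], [-0.0, -0.0, -1.0]]
contact_force: [-0.4, -0.4, -1.3]
gripper_width: 0.0131
```

drive_tool --increments '[{"dx":0,"dy":0,"dz":-0.001,"rx":0,"ry":0,"rz":0,"hand":1},{"dx":0,"dy":0,"dz":-0.001,"rx":0,"ry":0,"rz":0,"hand":1}]'

```text
time_s: 7.25
position: [0.5474, 0.0838, 0.0836]
ee_rot: [[-0.078, 0.997, -0.0], [0.997, 0.078, -0.0], [0.0, -0.0, -1.0]]
contact_force: [-0.9, 0.2, -1.7]
gripper_width: 0.0132
```

drive_tool --increments '[{"dx":0,"dy":0,"dz":-0.001,"rx":0,"ry":0,"rz":0,"hand":1},{"dx":0,"dy":0,"dz":-0.001,"rx":0,"ry":0,"rz":0,"hand":1}]'

```text
time_s: 7.42
position: [0.5476, 0.0838, 0.083]
ee_rot: [[-0.078, 0.997, 0.0], [0.997, 0.078, 0.0], [0.0, 0.0, -1.0]]
contact_force: [0.3, -0.1, 0.4]
gripper_width: 0.0129
```

drive_tool --increments '[{"dx":0,"dy":0,"dz":-0.0007,"rx":0,"ry":0,"rz":0,"hand":1},{"dx":0,"dy":0,"dz":-0.0007,"rx":0,"ry":0,"rz":0,"hand":1}]'

```text
time_s: 7.58
position: [0.5477, 0.0838, 0.0828]
ee_rot: [[-0.078, 0.997, 0.0], [0.997, 0.078, 0.0], [0.0, 0.0, -1.0]]
contact_force: [-2.9, -0.9, 7.6]
gripper_width: 0.0133
```

drive_tool --increments '[{"dx":-0.0005,"dy":0,"dz":0,"rx":0,"ry":0,"rz":0,"hand":1},{"dx":-0.0007,"dy":0,"dz":0,"rx":0,"ry":0,"rz":0,"hand":1},{"dx":-0.0007,"dy":0,"dz":0,"rx":0,"ry":0,"rz":0,"hand":1}]'

```text
time_s: 7.83
position: [0.5475, 0.0838, 0.0828]
ee_rot: [[-0.078, 0.997, 0.002], [0.997, 0.078, 0.0], [-0.0, 0.002, -1.0]]
contact_force: [-1.1, -0.5, 5.6]
gripper_width: 0.0133
```

drive_tool --increments '[{"dx":-0.0005,"dy":0,"dz":0,"rx":0,"ry":0,"rz":0,"hand":1},{"dx":-0.0007,"dy":0,"dz":0,"rx":0,"ry":0,"rz":0,"hand":1},{"dx":-0.0007,"dy":0,"dz":0,"rx":0,"ry":0,"rz":0,"hand":1}]'

```text
time_s: 8.08
position: [0.5473, 0.0839, 0.0828]
ee_rot: [[-0.078, 0.997, 0.002], [0.997, 0.078, 0.0], [0.0, 0.002, -1.0]]
contact_force: [0.8, -0.8, 5.7]
gripper_width: 0.0136
```

drive_tool --increments '[{"dx":-0.0005,"dy":0,"dz":0,"rx":0,"ry":0,"rz":0,"hand":1},{"dx":-0.001,"dy":0,"dz":0,"rx":0,"ry":0,"rz":0,"hand":1},{"dx":-0.001,"dy":0,"dz":0,"rx":0,"ry":0,"rz":0,"hand":1}]'

```text
time_s: 8.33
position: [0.547, 0.0839, 0.0828]
ee_rot: [[-0.078, 0.997, 0.004], [0.997, 0.078, 0.0], [-0.0, 0.004, -1.0]]
contact_force: [6.2, -0.7, 4.0]
gripper_width: 0.0131
```

drive_tool --increments '[{"dx":-0.0005,"dy":0,"dz":0,"rx":0,"ry":0,"rz":0,"hand":1},{"dx":-0.001,"dy":0,"dz":0,"rx":0,"ry":0,"rz":0,"hand":1},{"dx":-0.001,"dy":0,"dz":0,"rx":0,"ry":0,"rz":0,"hand":1}]'

```text
time_s: 8.58
position: [0.5457, 0.084, 0.0825]
ee_rot: [[-0.078, 0.997, 0.003], [0.997, 0.078, 0.0], [0.0, 0.003, -1.0]]
contact_force: [5.1, 0.2, 1.1]
gripper_width: 0.0131
```

drive_tool --increments '[{"dx":-0.0003,"dy":0,"dz":-0.0007,"rx":0,"ry":0,"rz":0,"hand":1},{"dx":-0.0005,"dy":0,"dz":-0.001,"rx":0,"ry":0,"rz":0,"hand":1},{"dx":-0.0005,"dy":0,"dz":-0.001,"rx":0,"ry":0,"rz":0,"hand":1}]'

```text
time_s: 8.83
position: [0.5452, 0.0841, 0.0814]
ee_rot: [[-0.078, 0.997, 0.003], [0.997, 0.078, 0.001], [0.0, 0.003, -1.0]]
contact_force: [5.6, 0.3, 0.9]
gripper_width: 0.0133
```

drive_tool --increments '[{"dx":-0.0005,"dy":0,"dz":0,"rx":0,"ry":0,"rz":0,"hand":1},{"dx":-0.0005,"dy":0,"dz":0,"rx":0,"ry":0,"rz":0,"hand":1}]'

```text
time_s: 9.0
position: [0.5451, 0.0841, 0.0815]
ee_rot: [[-0.078, 0.997, 0.004], [0.997, 0.078, 0.001], [0.0, 0.004, -1.0]]
contact_force: [7.8, -0.3, 1.0]
gripper_width: 0.0128
```

drive_tool --increments '[{"dx":0.0005,"dy":0,"dz":-0.001,"rx":0,"ry":0,"rz":0,"hand":1},{"dx":0.0005,"dy":0,"dz":-0.002,"rx":0,"ry":0,"rz":0,"hand":1},{"dx":0.0005,"dy":0,"dz":-0.002,"rx":0,"ry":0,"rz":0,"hand":1}]'

```text
time_s: 9.25
position: [0.5452, 0.0841, 0.0793]
ee_rot: [[-0.078, 0.997, 0.003], [0.997, 0.078, 0.001], [0.0, 0.003, -1.0]]
contact_force: [6.0, -0.1, -1.0]
gripper_width: 0.0133
```

drive_tool --increments '[{"dx":0,"dy":0,"dz":-0.001,"rx":0,"ry":0,"rz":0,"hand":1},{"dx":0,"dy":0,"dz":-0.0015,"rx":0,"ry":0,"rz":0,"hand":1},{"dx":0,"dy":0,"dz":-0.0015,"rx":0,"ry":0,"rz":0,"hand":1}]'

```text
time_s: 9.5
position: [0.5452, 0.0841, 0.0779]
ee_rot: [[-0.078, 0.997, 0.003], [0.997, 0.078, 0.001], [0.0, 0.003, -1.0]]
contact_force: [7.0, 0.3, 1.0]
gripper_width: 0.0127
```

drive_tool --increments '[{"dx":0.0008,"dy":0,"dz":0,"rx":0,"ry":0,"rz":0,"hand":1},{"dx":0.0008,"dy":0,"dz":-0.001,"rx":0,"ry":0,"rz":0,"hand":1},{"dx":0.0008,"dy":0,"dz":-0.002,"rx":0,"ry":0,"rz":0,"hand":1},{"dx":0.0008,"dy":0,"dz":-0.002,"rx":0,"ry":0,"rz":0,"hand":1}]'

```text
time_s: 9.83
position: [0.5452, 0.0839, 0.0756]
ee_rot: [[-0.078, 0.997, 0.002], [0.997, 0.078, 0.0], [0.0, 0.002, -1.0]]
contact_force: [6.0, 1.3, -0.1]
gripper_width: 0.0132
```

drive_tool --increments '[{"dx":0,"dy":0,"dz":-0.001,"rx":0,"ry":0,"rz":0,"hand":1},{"dx":0,"dy":0,"dz":-0.0015,"rx":0,"ry":0,"rz":0,"hand":1},{"dx":0,"dy":0,"dz":-0.0015,"rx":0,"ry":0,"rz":0,"hand":1}]'

```text
time_s: 10.08
position: [0.5453, 0.0839, 0.0742]
ee_rot: [[-0.078, 0.997, 0.002], [0.997, 0.078, 0.0], [0.0, 0.002, -1.0]]
contact_force: [5.0, -0.0, 1.1]
gripper_width: 0.0131
```

drive_tool --increments '[{"dx":0,"dy":0,"dz":-0.001,"rx":0,"ry":0,"rz":0,"hand":1},{"dx":0,"dy":0,"dz":-0.0015,"rx":0,"ry":0,"rz":0,"hand":1},{"dx":0,"dy":0,"dz":-0.0015,"rx":0,"ry":0,"rz":0,"hand":1}]'

```text
time_s: 10.33
position: [0.5453, 0.0839, 0.0729]
ee_rot: [[-0.078, 0.997, 0.002], [0.997, 0.078, 0.0], [0.0, 0.002, -1.0]]
contact_force: [5.3, 0.5, 3.3]
gripper_width: 0.0133
```

drive_tool --increments '[{"dx":0.001,"dy":0,"dz":-0.001,"rx":0,"ry":0,"rz":0,"hand":1},{"dx":0.001,"dy":0,"dz":-0.002,"rx":0,"ry":0,"rz":0,"hand":1},{"dx":0.001,"dy":0,"dz":-0.003,"rx":0,"ry":0,"rz":0,"hand":1},{"dx":0.001,"dy":0,"dz":-0.004,"rx":0,"ry":0,"rz":0,"hand":1},{"dx":0.001,"dy":0,"dz":-0.004,"rx":0,"ry":0,"rz":0,"hand":1}]'

```text
time_s: 10.75
position: [0.5454, 0.0839, 0.0688]
ee_rot: [[-0.078, 0.997, -0.0], [0.997, 0.078, 0.0], [0.0, 0.0, -1.0]]
contact_force: [2.2, 0.9, 7.6]
gripper_width: 0.013
```

drive_tool --increments '[{"dx":0,"dy":0,"dz":-0.001,"rx":0,"ry":0,"rz":0,"hand":1},{"dx":0,"dy":0,"dz":-0.002,"rx":0,"ry":0,"rz":0,"hand":1},{"dx":0,"dy":0,"dz":-0.002,"rx":0,"ry":0,"rz":0,"hand":1}]'

```text
time_s: 11.0
position: [0.5454, 0.0839, 0.0669]
ee_rot: [[-0.078, 0.997, 0.0], [0.997, 0.078, 0.0], [0.0, 0.0, -1.0]]
contact_force: [1.7, -0.1, 9.4]
gripper_width: 0.0129
```

drive_tool --increments '[{"dx":0,"dy":0,"dz":-0.0007,"rx":0,"ry":0,"rz":0,"hand":1},{"dx":0,"dy":0,"dz":-0.0014,"rx":0,"ry":0,"rz":0,"hand":1},{"dx":0,"dy":0,"dz":-0.0014,"rx":0,"ry":0,"rz":0,"hand":1}]'

```text
time_s: 11.25
position: [0.5454, 0.0839, 0.0657]
ee_rot: [[-0.078, 0.997, 0.0], [0.997, 0.078, 0.0], [0.0, 0.0, -1.0]]
contact_force: [0.2, 0.4, 11.5]
gripper_width: 0.0134
```

drive_tool --increments '[{"dx":0,"dy":0,"dz":0,"rx":0,"ry":0,"rz":-0.05,"hand":1},{"dx":0,"dy":0,"dz":0,"rx":0,"ry":0,"rz":-0.1,"hand":1},{"dx":0,"dy":0,"dz":0,"rx":0,"ry":0,"rz":-0.1,"hand":1}]'

```text
time_s: 11.5
position: [0.5453, 0.0839, 0.0658]
ee_rot: [[0.025, 1.0, -0.0], [1.0, -0.025, 0.0], [0.0, -0.0, -1.0]]
contact_force: [0.5, -0.6, 11.8]
gripper_width: 0.0134
```

```bash
python3 -c "
from h import *
print(state()['torque'],state()['contact_force'])"
```

```text
[ 0.01966884 -0.06597252  0.06778639] [ 0.50398555 -0.56218952 11.78268525]
```

drive_tool --increments '[{"dx":0,"dy":0,"dz":0,"rx":0,"ry":0,"rz":-0.08,"hand":1},{"dx":0,"dy":0,"dz":0,"rx":0,"ry":0,"rz":-0.16,"hand":1},{"dx":0,"dy":0,"dz":0,"rx":0,"ry":0,"rz":-0.24,"hand":1},{"dx":0,"dy":0,"dz":0,"rx":0,"ry":0,"rz":-0.24,"hand":1}]'

```text
time_s: 11.83
position: [0.545, 0.0838, 0.0657]
ee_rot: [[0.264, 0.965, -0.001], [0.965, -0.264, -0.0], [-0.0, -0.001, -1.0]]
contact_force: [0.2, -0.6, 12.8]
gripper_width: 0.0133
```

```bash
python3 -c "
from h import *
print(state()['torque'],state()['contact_force'])"
```

```text
[ 0.00290376 -0.00210666  0.0037541 ] [ 0.22726381 -0.63317873 12.77891446]
```

drive_tool --increments '[{"dx":0,"dy":0,"dz":0,"rx":0,"ry":0,"rz":-0.12,"hand":1},{"dx":0,"dy":0,"dz":0,"rx":0,"ry":0,"rz":-0.24,"hand":1},{"dx":0,"dy":0,"dz":0,"rx":0,"ry":0,"rz":-0.36,"hand":1},{"dx":0,"dy":0,"dz":0,"rx":0,"ry":0,"rz":-0.48,"hand":1},{"dx":0,"dy":0,"dz":0,"rx":0,"ry":0,"rz":-0.6,"hand":1},{"dx":0,"dy":0,"dz":0,"rx":0,"ry":0,"rz":-0.72,"hand":1},{"dx":0,"dy":0,"dz":0,"rx":0,"ry":0,"rz":-0.8,"hand":1},{"dx":0,"dy":0,"dz":0,"rx":0,"ry":0,"rz":-0.8,"hand":1}]'

```text
time_s: 12.5
position: [0.5451, 0.0838, 0.0657]
ee_rot: [[0.876, 0.483, -0.0], [0.483, -0.876, -0.0], [-0.0, -0.0, -1.0]]
contact_force: [0.3, 0.2, 12.1]
gripper_width: 0.013
```

```bash
python3 -c "
from h import *
print(state()['torque'],state()['contact_force'])"
```

```text
[-0.01916467 -0.07597681 -0.06288965] [ 0.26262078  0.22858895 12.11940387]
```

drive_tool --increments '[{"dx":0,"dy":0,"dz":0,"rx":0,"ry":0,"rz":-0.12,"hand":1},{"dx":0,"dy":0,"dz":0,"rx":0,"ry":0,"rz":-0.24,"hand":1},{"dx":0,"dy":0,"dz":0,"rx":0,"ry":0,"rz":-0.34,"hand":1},{"dx":0,"dy":0,"dz":0,"rx":0,"ry":0,"rz":-0.41,"hand":1},{"dx":0,"dy":0,"dz":0,"rx":0,"ry":0,"rz":-0.41,"hand":1},{"dx":0,"dy":0,"dz":0,"rx":0,"ry":0,"rz":-0.41,"hand":1}]'

```text
time_s: 13.0
position: [0.5451, 0.0839, 0.0657]
ee_rot: [[0.995, 0.098, -0.001], [0.098, -0.995, 0.0], [-0.001, -0.0, -1.0]]
contact_force: [1.5, 0.7, 11.2]
gripper_width: 0.0133
```

```bash
python3 -c "
from h import *
print(state()['torque'],state()['contact_force'])"
```

```text
[ 0.02186071 -0.03144202 -0.12996124] [ 1.51866195  0.72111153 11.1630528 ]
```

drive_tool --increments '[{"dx":0,"dy":0,"dz":0,"rx":0,"ry":0,"rz":-0.02,"hand":1},{"dx":0,"dy":0,"dz":0.0015,"rx":0,"ry":0,"rz":-0.02,"hand":1},{"dx":0,"dy":0,"dz":0.0025,"rx":0,"ry":0,"rz":-0.02,"hand":1},{"dx":0,"dy":0,"dz":0.0025,"rx":0,"ry":0,"rz":-0.02,"hand":1}]'

```text
time_s: 13.33
position: [0.545, 0.0839, 0.0682]
ee_rot: [[0.997, 0.079, -0.001], [0.079, -0.997, 0.0], [-0.001, -0.0, -1.0]]
contact_force: [1.0, 0.3, 9.9]
gripper_width: 0.013
```

drive_tool --increments '[{"dx":0,"dy":0,"dz":0.001,"rx":0,"ry":0,"rz":0,"hand":1},{"dx":0,"dy":0,"dz":0.001,"rx":0,"ry":0,"rz":0,"hand":1}]'

```text
time_s: 13.5
position: [0.545, 0.0838, 0.069]
ee_rot: [[0.997, 0.079, -0.001], [0.079, -0.997, 0.0], [-0.001, -0.0, -1.0]]
contact_force: [0.8, 0.3, 8.5]
gripper_width: 0.0134
```

```bash
python3 -c "
from h import *
print(state()['torque'],state()['contact_force'])"
```

```text
[ 0.08782007 -0.3013163   0.0509217 ] [0.78645311 0.34441407 8.54028583]
```

drive_tool --increments '[{"dx":0,"dy":0,"dz":0.0007,"rx":0,"ry":0,"rz":0,"hand":1},{"dx":0,"dy":0,"dz":0.0007,"rx":0,"ry":0,"rz":0,"hand":1}]'

```text
time_s: 13.67
position: [0.545, 0.0838, 0.0693]
ee_rot: [[0.997, 0.079, -0.001], [0.079, -0.997, 0.0], [-0.001, -0.0, -1.0]]
contact_force: [2.5, 1.4, 5.2]
gripper_width: 0.0133
```

drive_tool --increments '[{"dx":0,"dy":0,"dz":0.0007,"rx":0,"ry":0,"rz":0,"hand":1},{"dx":0,"dy":0,"dz":0.0007,"rx":0,"ry":0,"rz":0,"hand":1}]'

```text
time_s: 13.83
position: [0.5449, 0.0838, 0.0694]
ee_rot: [[0.997, 0.079, -0.001], [0.079, -0.997, 0.0], [-0.001, -0.0, -1.0]]
contact_force: [4.0, 1.9, -3.7]
gripper_width: 0.0129
```

Pulling up is now resisted: z holds at 69.4 mm while the force swings from +8.5 to −3.7 N. That is about 4.5–5 mm of spring, so the lips should be in the grooves. I'll take the load off and let go.

drive_tool --increments '[{"dx":0.0005,"dy":0,"dz":-0.001,"rx":0,"ry":0,"rz":0,"hand":1},{"dx":0.0005,"dy":0,"dz":-0.001,"rx":0,"ry":0,"rz":0,"hand":1},{"dx":0.0005,"dy":0,"dz":-0.001,"rx":0,"ry":0,"rz":0,"hand":0.5},{"dx":0.0005,"dy":0,"dz":-0.001,"rx":0,"ry":0,"rz":0,"hand":0.2},{"dx":0.0005,"dy":0,"dz":-0.001,"rx":0,"ry":0,"rz":0,"hand":0.1},{"dx":0.0005,"dy":0,"dz":-0.001,"rx":0,"ry":0,"rz":0,"hand":0.1}]'

```text
time_s: 14.33
position: [0.5452, 0.0836, 0.0687]
ee_rot: [[0.997, 0.079, -0.001], [0.079, -0.997, -0.0], [-0.001, 0.0, -1.0]]
contact_force: [1.0, 0.4, -0.7]
gripper_width: 0.0383
```

drive_tool --increments '[{"dx":0,"dy":0,"dz":0.005,"rx":0,"ry":0,"rz":0,"hand":0.1},{"dx":0,"dy":0,"dz":0.02,"rx":0,"ry":0,"rz":0,"hand":0.1},{"dx":0,"dy":0,"dz":0.05,"rx":0,"ry":0,"rz":0,"hand":0.1},{"dx":0,"dy":0,"dz":0.08,"rx":0,"ry":0,"rz":0,"hand":0.1},{"dx":0,"dy":0,"dz":0.12,"rx":0,"ry":0,"rz":0,"hand":0.1},{"dx":-0.04,"dy":0,"dz":0.14,"rx":0,"ry":0,"rz":0,"hand":0.1},{"dx":-0.08,"dy":0,"dz":0.14,"rx":0,"ry":0,"rz":0,"hand":0.1},{"dx":-0.12,"dy":0,"dz":0.14,"rx":0,"ry":0,"rz":0,"hand":0.1},{"dx":-0.16,"dy":0,"dz":0.14,"rx":0,"ry":0,"rz":0,"hand":0.1},{"dx":-0.2,"dy":0,"dz":0.14,"rx":0,"ry":0,"rz":0,"hand":0.1},{"dx":-0.2,"dy":0,"dz":0.14,"rx":0,"ry":0,"rz":0,"hand":0.1}]'

```text
time_s: 15.25
position: [0.3381, 0.0828, 0.208]
ee_rot: [[0.997, 0.079, -0.006], [0.079, -0.997, -0.001], [-0.006, 0.001, -1.0]]
contact_force: [-0.5, 0.3, 0.3]
gripper_width: 0.0383
```

```bash
python3 - <<'E'
from h import *
s=snap("side","s5");t=snap("top","t5")
c=lambda i,x,y,w=80,h=60: cv2.resize(i[y:y+h,x:x+w],(400,300),interpolation=cv2.INTER_CUBIC)
cv2.imwrite("pics/z5.png",np.vstack([np.hstack([c(s,258,165),c(t,258,175)]),np.hstack([c(cv2.imread("pics/side0.png")[:,:,::-1],258,165),c(cv2.imread("pics/top0.png")[:,:,::-1],258,175)])])[:,:,::-1])
E
```

```text
(no output)
```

View pics/z5.png

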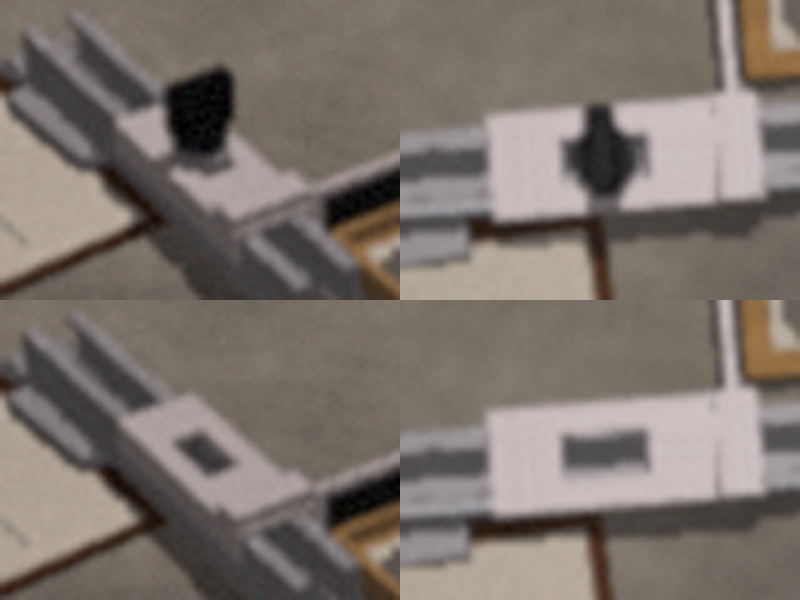

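The fastener stands upright and crosswise over the hole (top crop about (602,150)), with its collar on the foot. The foot's ends at columns 490 and 762 are where they were before.

```bash
python3 -c "
from h import *
print(job_done(), state()['time_s'])"
```

```text
the job is handed in; nothing more can be done
the job is handed in; nothing more can be done
```

The stop is locked where it stands with the black bar-grip fastener, and the job is handed in at about 15.4 s on the robot's clock. `job_done()` gives no verdict, so this rests on my own checks.

- **What I did:** I took the fastener from the parts tray and carried it over with its bar in line with the slot. I lowered it onto the lip and nudged it across with about 5–8 N until it dropped in. I then pressed it about 8 mm in (roughly 13 N), turned it a quarter turn clockwise with almost no resistance, and let it spring up.
- **Catch check:** Before letting go I pulled up lightly. The height held at 69.4 mm while the force swung from +8.5 to −3.7 N, at about 4.5 mm of spring. The brief gives 5 mm, and the difference is within how well I know where the collar first touched. If the head had missed the grooves, it would have stopped at about 7.5 mm.
- **Final pictures:** The fastener stands upright and square across the slot with its collar on the foot, and the robot is clear. The stop's foot shows no shift along the strut against the first picture. Sideways it moved only the small amount needed to let the head in.
- **Not checked:** I did not look again at the things in the parts tray or on the tasting tray. The highest force I read was about 13 N, and nothing showed an unplanned contact.

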